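# Hang the instrument basket from the ultrasonic cleaner on the drying stand

### The job

The instrument basket has finished in the ultrasonic cleaner, whose tank is already drained. Lift the basket out, stand it upright on the blue drying mat and let go of it to change your grip, then hang it by its hoop handle in the hook of the drying stand so that it hangs level and free, and let go. Never let the basket drop, and do not shift the bottle, jar, bowl or screwdriver.

Things in the scene. Friction and masses are not known exactly. Their poses are not given: they have to be found in the camera images.
- basket: Steel wire basket, 200 (x) x 100 (y) x 60 mm, 0.3 kg, at first in the tank. Origin: centre of its underside, z up. Walls upright, 4 mm, solid to touch (centres x = +-98, y = +-48 mm); rim 60 mm above the origin, can be pinched from above. Stiff hoop handle across the middle (plane x = 0): 8 mm uprights at y = +-47, 86 mm clear between them; crossbar 70 mm clear above the rim. Same end for end.
- basket_bar (a point): Middle of the straight black crossbar of the basket's handle, on its centre line: bar 10 mm thick, along the basket's y, 135 mm above the basket's origin. Same axes as the basket.
- cleaner: White bench ultrasonic cleaner, fixed, 176 (x) x 276 (y) x 165 mm high, control panel on its -x face. Origin: centre of its underside. Open tank 128 (x) x 228 (y) mm, floor at z = 70 mm. The basket stands in it, long side along y, 14 mm of play all round (too little for a finger), its rim 35 mm below the tank's edge, its crossbar 40 mm above the edge.
- mat: Flat blue drying mat, fixed, 300 mm (its own x) by 180 mm (y), 6 mm thick. Origin: centre of its underside on the work surface.
- stand: Drying stand, fixed: dark foot plate 220 x 150 x 10 mm and a metal strip 60 mm wide (y), 4 mm thick, bent to an upright (x = +127 to 131 mm) and a hook: arm from its top to -x at z = 220, dipping from x = 28 to 10 to a flat seat (x = +-10, top face z = 200), then a lip rising to z = 220 at x = -16. Origin: on the work surface below the seat; the plate's middle is at x = +40.
- hook_seat (a point): Middle of the hook's seat, on its top face, 200 mm above the stand's origin; same axes (lip to -x, upright to +x). Open upwards. The basket hangs here with its crossbar along y. The 60 mm wide hook leaves only 13 mm each side between the handle's uprights, so fingers on the crossbar do not fit beside it.
- bottle: Amber bottle, 60 mm across, 150 mm high, upright; origin at the centre of its underside. To be left alone.
- jar: White jar with blue lid, 64 mm across, 75 mm high, upright; origin at the centre of its underside. To be left alone.
- bowl: Steel bowl, 110 mm across, 40 mm high; origin at the centre of its underside. To be left alone.
- screwdriver: Yellow-handled screwdriver, 180 mm long, lying along its own x; origin at its middle, on the underside. To be left alone.
Not all that is in view belongs to the job. Leave any red look-alike of the basket alone.

How it is judged:
By the outcome, as a careful person would: the job done as asked, in the order asked, and still so for the second after the job is handed in, with the robot touching nothing.
It also fails if it takes over 67 s, if anything falls off the work surface, if the arm or the gripper's body presses on something with over 40 N, if the wrist force passes 120 N, or if a joint passes its speed limit or range.

### The arm

A 7-joint arm with a two-finger parallel gripper is mounted at the origin on the work surface. World frame = base frame: x ahead of the robot, y to its left, z up, the work surface at z = 0. Lengths are in mm, angles in rad, forces in N, time in s.
With the tool pointing down it reaches from about 400 to 750 mm from the base axis. Payload 19.5 kg.
Tool frame: the origin (TCP) lies midway between the tips of the shut fingers; the grasp point (between the pads) lies 19 mm behind it; z points along the fingers, y is the direction in which the jaws open and shut (so a half turn about z gives the same grasp; the last joint's range is limited). The gripper opens to 85 mm and grips with 20 to 120 N. Pads are 22 mm wide; open, the fingers measure 114 mm over their backs; the gripper's body (76 mm by 85 mm) begins 54 mm behind the grasp point. The pads swing forward as they close: fully open they stand 13 mm farther back than shut.
Start: joints at [-1.381, 0.707, -0.028, 1.485, 0.022, 0.951, -0.075], TCP at [132.084, 559.597, 231.268] pointing down, gripper open.
Joint ranges: [-2.71, 2.71], [-0.32, 2.16], [-1.57, 1.52], [0, 2.45], [-1.46, 4.6], [0, 2.02], [-2.83, 2.83]. Speed limits (rad/s): [1.89, 1.89, 2.57, 2.57, 3.01, 3.01, 3.01].

### API

Orientations are given as [roll, pitch, yaw] about the fixed x, y, z axes, in that order (R = Rz(yaw) Ry(pitch) Rx(roll)).
In Python, from workcell import env, set_gripper, planner, vision gives the robot as it stands. Calls block until the motion is done:
- env.reach(position, orientation): joint-space move of the TCP to a pose.
- env.move_l(position, frame=None, max_speed=150): straight line of the TCP; frame=None keeps the orientation; max_speed is the mean speed in mm/s.
- env.move_joints(angles): joint-space move.
- set_gripper(opening): finger opening in mm; the grip force is fixed at half the most; returns when the fingers have stopped.
- env.hold(seconds).
- planner.ik(position, orientation): joint angles nearest the present ones, or None.
- env.read_state(): the state.
- vision.read_camera(name): name is "scene" or "top" or "wrist"; returns a dict with "img" (480x640x3 uint8, red, green, blue), "vfov" (degrees; the focal length in pixels is half the picture's height over the tangent of half this angle, whatever the lens; pixels are square), "cx", "cy" (the principal point, pixels), "rvec" (rotation vector, rad) and "tvec" (3), from world to camera coordinates, as OpenCV has them. Camera axes: x right, y down, z forward; pixel columns grow to the right and rows downward; lengths in mm; the calibration is good to about 2 mm. A picture is of the moment at which its call begins. There is no depth.
A pose or a line that the arm cannot do raises env.PlanningError and nothing moves.
- env.sign_off(): hands the job in, once; it reports no verdict.
The state is a dict: "time": time; "q": joint angles; "joint_vel": joint speeds; "joint_efforts": joint torques, N m; "ee_pos": TCP position; "eef_rot": TCP orientation; "force": force on the tool from outside, world axes, zero at the start; "ft_torque": the same for the moment, N m; "gripper_width": finger opening in mm.
Only numpy, scipy, OpenCV 4.12 (cv2) and the standard library are available. Lean on these libraries where they do the work, as an engineer would, in place of code of your own. Each camera call takes 0.05 s, during which the arm holds its last target.

## Working session

There is one attempt and no reset: what is moved stays moved. The work goes in short steps, each a Python script; the robot and the scene stay as the last script left them, time stands still between calls to the robot, and variables do not carry over. Pictures are saved under pics/ and viewed, and the job is handed in when it is done.

```bash
ls; mkdir -p pics; python3 - <<'E'
from workcell import env, set_gripper, planner, vision
import cv2
for n in ["scene","top","wrist"]:
    c=vision.read_camera(n); cv2.imwrite(f"pics/{n}0.png",c["img"][:,:,::-1]); print(n,c["vfov"],c["cx"],c["cy"],c["rvec"],c["tvec"], [k for k in c])
s=env.read_state(); print(s)
E
```

```text
pics
scene 51.121543568823476 310.4667334099111 237.09261446105273 [ 2.17577458  1.20385403 -0.45865895] [-408.69181033 -172.17516542 1643.35053515] ['img', 'vfov', 'cx', 'cy', 'rvec', 'tvec']
top 44.377638616149106 327.58980333275963 229.46793351184772 [ 2.13240247 -2.0992786   0.21086692] [ 147.24336998  545.65531921 1550.64956205] ['img', 'vfov', 'cx', 'cy', 'rvec', 'tvec']
wrist 68.75030334319428 319.5241811158455 236.1726059920834 [-2.28343596 -1.80525017 -0.25212136] [-574.73003876  -34.90753484  379.80173322] ['img', 'vfov', 'cx', 'cy', 'rvec', 'tvec']
{'time': 0.15, 'q': array([-1.3807319 ,  0.70693426, -0.02765858,  1.48486171,  0.02202057,
        0.95090915, -0.07547918]), 'joint_vel': array([ 9.64558159e-04, -7.46895013e-04,  4.13771147e-05, -1.23768741e-03,
        1.03133706e-03, -4.16529813e-05, -2.85467837e-04]), 'joint_efforts': array([ 4.21266186e-04, -8.83301139e+01,  1.23463143e+00, -2.36195379e+01,
        1.69076800e-02,  5.29502810e-03, -9.46160355e-06]), 'ee_pos': array([132.01373565, 559.44568402, 230.95633048]), 'eef_rot': array([-3.14078297e+00,  1.06738637e-05,  2.90989029e+00]), 'force': array([ 0.12411821,  0.20853584, -0.36797902]), 'ft_torque': array([ 0.03522614, -0.02726222, -0.05868099]), 'gripper_width': 85.40107872865698}
```

View pics/scene0.png

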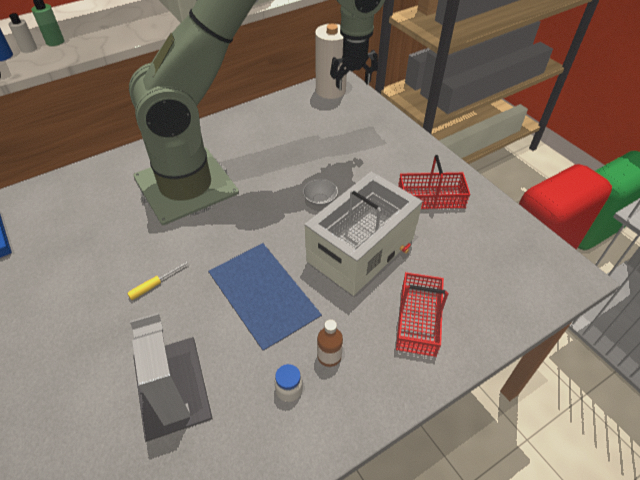

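View pics/top0.png

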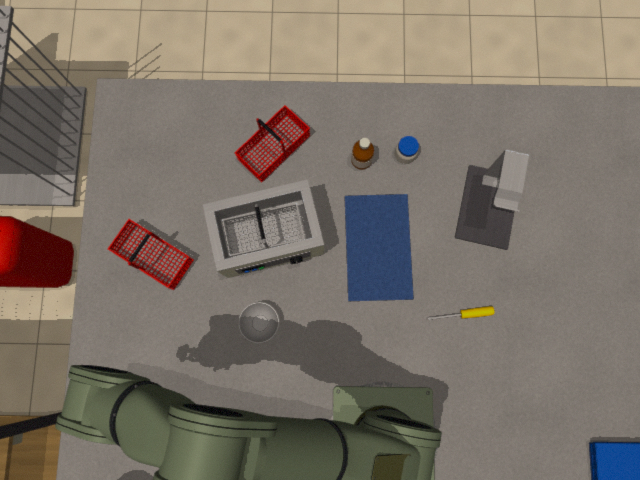

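View pics/wrist0.png

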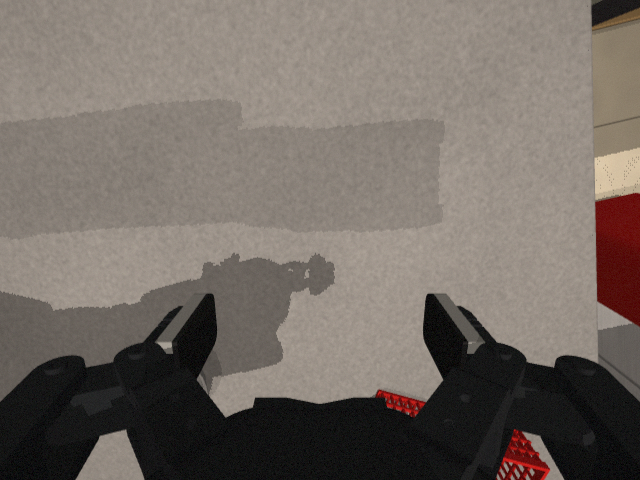

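The top view has +x up and +y left. It shows the cleaner with the basket near (263,226), the mat at (379,247) and the stand at (490,200). The red look-alikes are at (150,255) and (273,143). I'll zoom in and measure.

```bash
cat > h.py <<'E'
import numpy as np, cv2
from workcell import env, set_gripper, planner, vision
def shot(n,name=None):
    c=vision.read_camera(n)
    if name: cv2.imwrite(f"pics/{name}.png",c["img"][:,:,::-1])
    return c
def cam(c):
    f=240/np.tan(np.radians(c["vfov"])/2); K=np.array([[f,0,c["cx"]],[0,f,c["cy"]],[0,0,1]])
    R=cv2.Rodrigues(np.array(c["rvec"],float))[0]; t=np.array(c["tvec"],float).reshape(3); return K,R,t
def ray(c,px):
    K,R,t=cam(c); d=R.T@np.linalg.inv(K)@np.array([px[0],px[1],1.]); return -R.T@t, d/np.linalg.norm(d)
def onz(c,px,z):
    o,d=ray(c,px); return o+d*(z-o[2])/d[2]
def tri(c1,p1,c2,p2):
    (a,u),(b,v)=ray(c1,p1),ray(c2,p2)
    s=np.linalg.lstsq(np.stack([u,-v],1),b-a,rcond=None)[0]
    A=a+u*s[0];B=b+v*s[1]; return (A+B)/2,np.linalg.norm(A-B)
def proj(c,P):
    K,R,t=cam(c); return cv2.projectPoints(np.array(P,float).reshape(-1,3),np.array(c["rvec"],float),t,K,None)[0].reshape(-1,2)
def crop(c,x,y,w,h,s,name):
    cv2.imwrite(f"pics/{name}.png",cv2.resize(c["img"][y:y+h,x:x+w,::-1],None,fx=s,fy=s,interpolation=cv2.INTER_CUBIC))
E
python3 - <<'E'
from h import *
import pickle
T=shot("top");S=shot("scene");pickle.dump((T,S),open("c0.pkl","wb"))
crop(T,195,130,340,170,2.3,"topz0")
crop(T,440,130,110,130,4.5,"tstand");crop(S,110,290,120,160,3.7,"sstand")
crop(T,195,170,140,110,5.4,"tbas");crop(S,295,165,135,130,4.4,"sbas")
hsv=cv2.cvtColor(T["img"],cv2.COLOR_RGB2HSV)
m=cv2.inRange(hsv,(105,90,40),(125,255,160)); 
n,l,st,ce=cv2.connectedComponentsWithStats(m)
for i in range(1,n):
    if st[i,4]>300: print(st[i],ce[i])
i=[i for i in range(1,n) if st[i,4]>3000 and st[i,0]<500][0]
cs=cv2.findContours((l==i).astype(np.uint8),0,2)[0][0]
r=cv2.minAreaRect(cs); bp=cv2.boxPoints(r); P=np.array([onz(T,p,6) for p in bp]); print(P, P.mean(0), np.linalg.norm(P-np.roll(P,1,0),axis=1))
E
```

```text
[398 136  21  20 324] [408.22839506 145.4691358 ]
[ 345  194   68  107 6646] [378.06244358 247.53340355]
[ 589  442   51   38 1870] [614.88609626 460.35561497]
[[651.63634754 109.11426292   6.        ]
 [661.16417037 -73.43447719   6.        ]
 [362.84765903 -80.12505969   6.        ]
 [353.89946103  95.98628291   6.        ]] [507.3869095   12.88525224   6.        ] [298.02616906 182.79721531 298.39152942 176.33852455]
```

View pics/tstand.png

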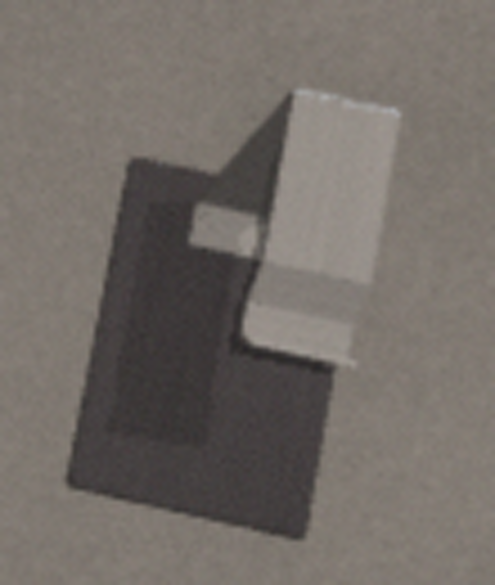

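View pics/sstand.png

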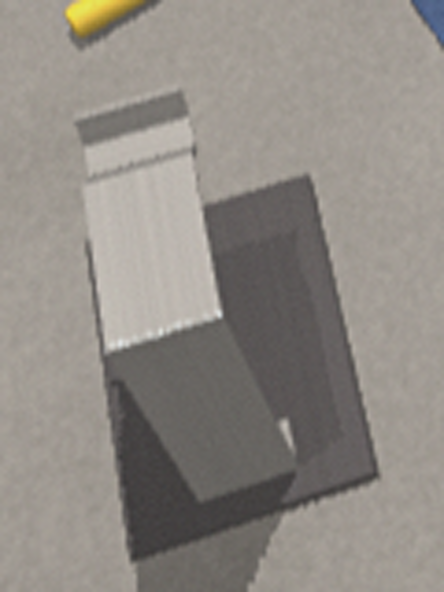

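View pics/tbas.png

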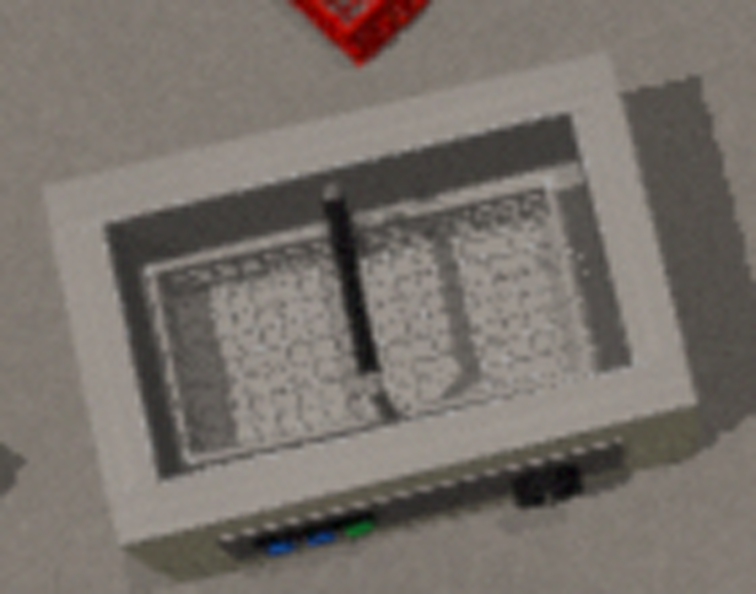

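View pics/sbas.png

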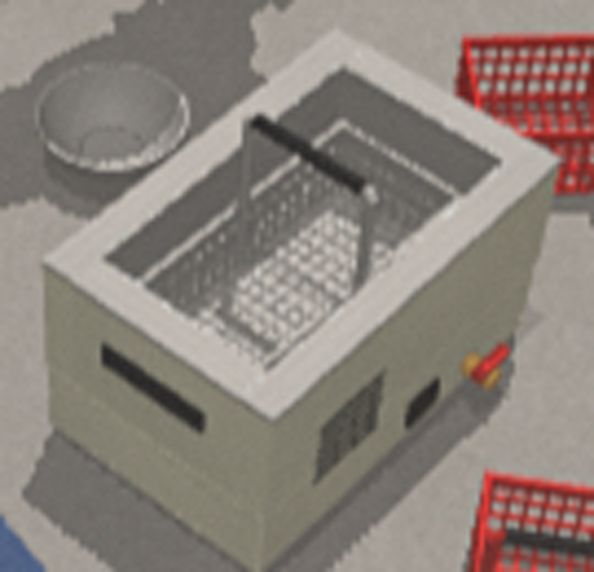

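```bash
python3 - <<'E'
from h import *
import pickle
from scipy.optimize import least_squares
T,S=pickle.load(open("c0.pkl","rb"))
t=lambda p:(440+(p[0]+.5)/4.5-.5,130+(p[1]+.5)/4.5-.5)
s=lambda p:(110+(p[0]+.5)/3.7-.5,290+(p[1]+.5)/3.7-.5)
# stand
Q=[(T,t(p),m) for p,m in [((131,158),(150,75,10)),((69,486),(-70,75,10)),((305,540),(-70,-75,10)),((293,90),(131,30,220)),((400,110),(131,-30,220)),((354,365),(-16,-30,220))]]
Q+=[(S,s(p),m) for p,m in [((308,175),(-70,75,10)),((378,476),(150,75,10)),((131,560),(150,-75,10)),((107,352),(131,-30,220)),((222,318),(131,30,220)),((183,92),(-16,30,220)),((77,122),(-16,-30,220))]]
def g(v):
    c,si=np.cos(v[2]),np.sin(v[2]); o=[]
    for C,p,m in Q:
        w=onz(C,p,m[2])[:2]; o+=list(w-[v[0]+c*m[0]-si*m[1],v[1]+si*m[0]+c*m[1]])
    return o
r=least_squares(g,[500,-200,0]);print("stand",r.x);print(np.round(np.array(r.fun).reshape(-1,2),1))
# bar
t=lambda p:(195+(p[0]+.5)/5.4-.5,170+(p[1]+.5)/5.4-.5)
s=lambda p:(295+(p[0]+.5)/4.4-.5,165+(p[1]+.5)/4.4-.5)
print("far",tri(T,t((335,200)),S,s((366,190))));print("near",tri(T,t((368,372)),S,s((255,120))))
for a in ((335,200),(368,372)): print(onz(T,t(a),205))
for a in ((366,190),(255,120)): print(onz(S,s(a),205))
# cleaner rim outer corners z165
A=[((45,186)),((608,55)),((694,405)),((122,545))]
P=np.array([onz(T,t(p),165) for p in A]);print(P,P.mean(0))
B=[(45,262),(340,30),(560,157),(273,416)]
P=np.array([onz(S,s(p),165) for p in B]);print(P,P.mean(0))
# obstacles rough
for n,p in dict(bottle=(364,143),jar=(408,146),bowl=(259,322),sdh=(494,312),sdt=(429,319)).items(): print(n,onz(T,p,dict(bottle=150,jar=75,bowl=20).get(n,10)))
E
```

```text
stand [ 5.90786277e+02 -2.89523778e+02 -2.15531568e-01]
[[-5.1  2.2]
 [-3.8  0.5]
 [-3.4  1.8]
 [-3.8  2.1]
 [-1.8  1.6]
 [-4.6  2.9]
 [ 3.7 -3.4]
 [ 3.4 -2.3]
 [ 3.6 -0.7]
 [ 1.6 -1. ]
 [ 2.8 -2.1]
 [ 3.9 -1.1]
 [ 3.5 -0.5]]
far (array([568.68502295, 333.06990772, 202.2520571 ]), np.float64(0.02408656015365582))
near (array([487.31157032, 313.27177856, 202.91866551]), np.float64(3.281691525470459))
[568.01605825 332.70955461 205.        ]
[487.72936808 314.49775836 205.        ]
[570.68566953 331.26977208 205.        ]
[488.50846365 310.32459918 205.        ]
[[582.31947919 475.46057956 165.        ]
 [650.94137541 210.16961739 165.        ]
 [481.83149418 166.16861293 165.        ]
 [411.86689098 429.94316357 165.        ]] [531.73980994 320.43549336 165.        ]
[[487.63473438 162.75199432 165.        ]
 [417.04110723 430.13296715 165.        ]
 [582.74127546 474.79606717 165.        ]
 [653.67206773 209.41849284 165.        ]] [535.2722962  319.27488037 165.        ]
bottle [758.48663585  62.99080269 150.        ]
jar [778.7440356  -63.51581134  75.        ]
bowl [292.32546355 337.18167742  20.        ]
sdh [ 329.72838631 -301.67670513   10.        ]
sdt [ 308.04494016 -123.98564286   10.        ]
```

Mat centre is (507,13). The bar's middle is (528,322,203), against 205 expected. The stand is at (591,-290) with yaw -0.216. The two cameras disagree by about 7 mm on the stand, so I'll use the mean. Next I'll move above the bar and check.

```bash
python3 - <<'E'
from h import *
pi=np.pi
for y in (0.245,0.245-pi): 
    q=planner.ik([528.5,322.5,260],[pi,0,y]); print("bar",y,q)
for y in (0.03+pi/2,0.03-pi/2):
    print("endgrip",y,planner.ik([435,13,60],[pi,0,y]),planner.ik([495,-268,100],[pi,0,y-.245]),planner.ik([365,-240,130],[pi,0,y-.245]))
for y in (0.03,0.03+pi): print("place",y,planner.ik([530,13,300],[pi,0,y]),planner.ik([530,13,122],[pi,0,y]))
E
```

```text
bar 0.245 [-0.88782188  0.8436185   0.7058151   1.27132856 -0.54300899  1.2162642
 -1.49161905]
bar -2.896592653589793 [-0.49790211  0.7571746  -0.22802283  1.25567949  0.17114416  1.14735935
  1.07991282]
endgrip 1.6007963267948966 [-0.11545952  0.85288483  0.02159052  2.14460853 -0.11267812  0.14512232
  0.04024778] [ 0.49880703  0.87069958 -0.11548528  1.66950411  0.15437916  0.61029125
  0.08236608] [ 0.53557094  0.6994527  -0.04685143  2.08858947  0.08677967  0.3553192
  0.20332588]
endgrip -1.5407963267948965 [ 0.14327087  0.87780713 -0.44151987  2.13697127  1.1030824   0.37718548
  1.94850317] [ 0.78824704  0.95473527 -0.71140196  1.65948928  0.79685557  0.84068755
  2.6539156 ] [ 0.93273136  0.79285904 -0.76593514  2.07650127  0.93395162  0.66139663
  2.44781158]
place 0.03 [-0.46057117  0.66239654  0.75154206  1.54231607 -0.48284364  1.12994306
 -1.14625869] [-0.36946835  0.87703794  0.56109678  1.78481922 -0.69912515  0.68893936
 -0.95245788]
place 3.171592653589793 [-0.00859216  0.56355368 -0.13914923  1.52759234  0.08521061  1.05638198
  1.43235334] [ 0.07574355  0.810315   -0.30004637  1.77033429  0.37854703  0.61802044
  1.15296394]
```

```bash
python3 - <<'E'
from h import *
pi=np.pi
env.reach([528.5,322.5,265],[pi,0,0.245-pi])
s=env.read_state();print(s["time"],s["ee_pos"],s["eef_rot"],s["force"])
shot("wrist","w1");
T=shot("top");S=shot("scene");crop(S,260,60,200,200,3,"s1")
print(planner.ik([528.5,322.5,186],[pi,0,0.245-pi]),planner.ik([528.5,322.5,345],[pi,0,0.245-pi]))
E
```

```text
1.9417 [527.73823745 323.52394102 264.96452384] [ 3.14112303e+00 -3.31453990e-04 -2.89538663e+00] [0.03601706 0.37860161 0.48725954]
[-0.500301    0.83160829 -0.2161143   1.36691914  0.19416631  0.96371223
  1.05694314] [-0.50489066  0.70049266 -0.2296649   1.07276489  0.14991591  1.38349143
  1.10591552]
```

View pics/w1.png

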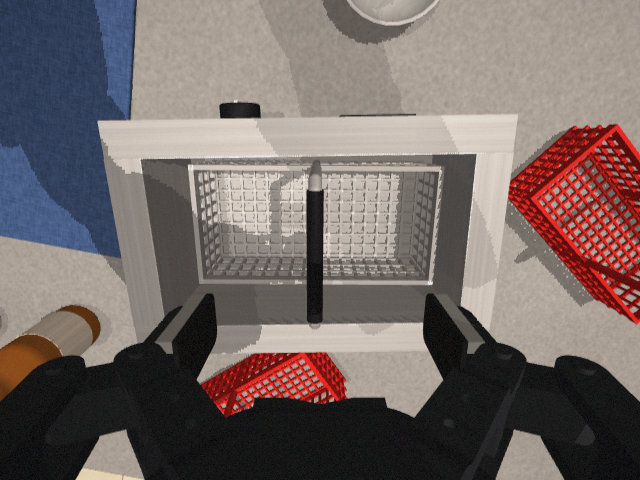

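View pics/s1.png

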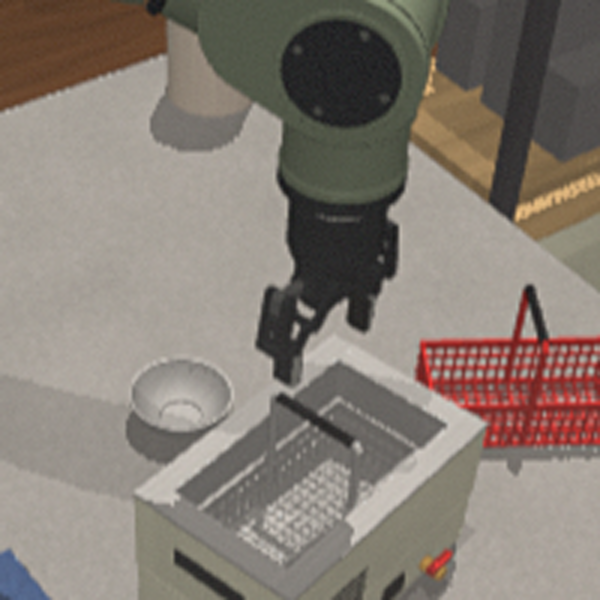

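The wrist view shows the bar upright in the picture, from (315,190) to (315,322), centred between the fingers. I'll check it numerically, then grasp and lift.

```bash
python3 - <<'E'
from h import *
pi=np.pi
W=shot("wrist")
a,b=onz(W,(315,189),205),onz(W,(315,322),205);m=(a+b)/2;print(a,b,m,np.linalg.norm(a-b),np.arctan2(*(a-b)[1::-1]))
p=np.array([528.5,322.5])*.5+m[:2]*.5
print(p)
if np.linalg.norm(m[:2]-[528.5,322.5])<8:
    env.move_l([p[0],p[1],186],max_speed=80)
    s=env.read_state();print(s["time"],s["ee_pos"],s["force"])
    set_gripper(0)
    s=env.read_state();print(s["time"],s["ee_pos"],s["force"],s["gripper_width"])
    env.move_l([p[0],p[1],206],max_speed=40)
    s=env.read_state();print(s["time"],s["ee_pos"],s["force"],s["gripper_width"])
    shot("wrist","w2");shot("scene","s2")
E
```

```text
[489.22050666 311.36459772 205.        ] [572.93373683 331.96685348 205.        ] [531.07712175 321.6657256  205.        ] 86.21112368682623 -2.9002830924866854
[529.78856087 322.0828628 ]
3.2833 [529.94701251 322.22166707 186.47115993] [-0.34852097  0.06066221  0.03352341]
3.9833 [529.88573252 321.88040418 185.92443708] [ 1.26367299 -0.61626838 -0.20744318] 8.291690407804579
4.6333 [529.73768519 322.02248752 205.94037805] [ 0.15588214 -0.54170318 -2.88396405] 7.492412589005543
```

View pics/w2.png

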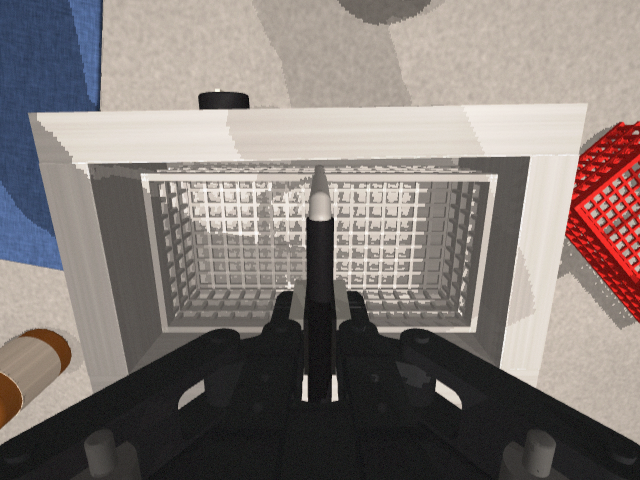

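View pics/s2.png

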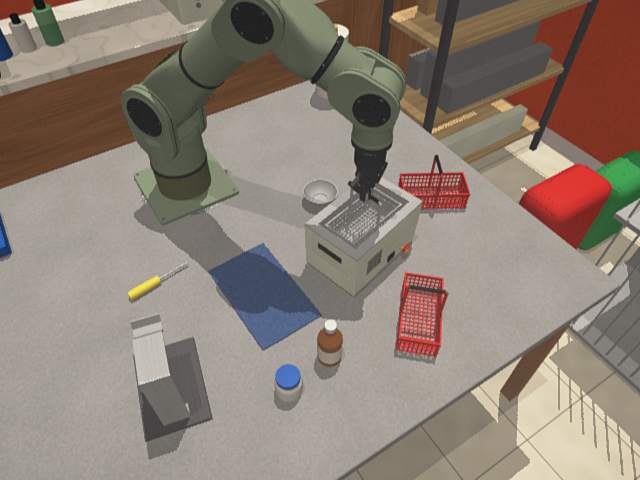

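The wrist view shows the bar pinched at (318,300) and the basket level. The force of -2.9 N matches 0.3 kg. Now I'll lift it clear and carry it to the mat.

```bash
python3 - <<'E'
from h import *
pi=np.pi
x,y=529.8,322
env.move_l([x,y,345],max_speed=100)
s=env.read_state();print(s["time"],s["ee_pos"],s["force"],s["gripper_width"])
env.reach([527,13,300],[pi,0,0.03+pi/2])
s=env.read_state();print(s["time"],s["ee_pos"],s["eef_rot"],s["force"],s["gripper_width"])
env.move_l([527,13,150],max_speed=100)
s=env.read_state();print(s["time"],s["ee_pos"],s["force"],s["gripper_width"],s["q"])
shot("scene","s3");shot("top","t3")
E
```

```text
6.275 [529.6989677  321.93584533 344.55974789] [ 0.32888905  0.732923   -3.43741695] 7.919068595434533
7.4667 [527.30194639  14.20625997 299.98897536] [ 3.14141717e+00 -6.49682924e-04  1.60456187e+00] [-0.71814575  0.42759822 -2.68419869] 7.760679236158921
9.1167 [527.19858404  12.99489002 150.40410178] [-0.35972945  1.04120508 -3.23213604] 8.034681027123188 [-0.16391701  0.75808673  0.14624383  1.76362538 -0.17052263  0.63146573
  0.11066851]
```

View pics/s3.png

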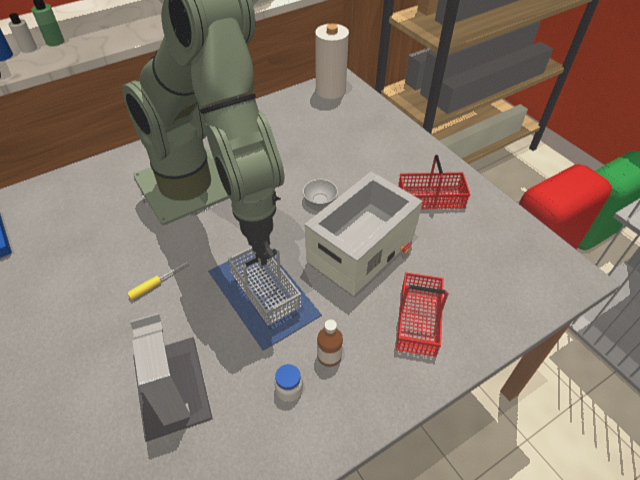

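View pics/t3.png

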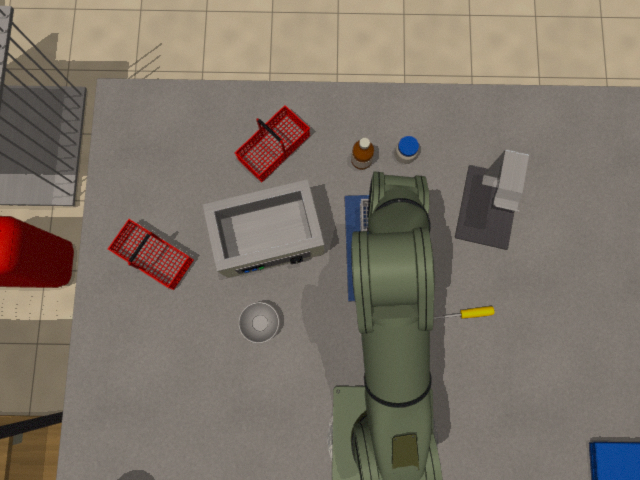

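The scene view shows the basket level above the mat, at about (265,285), and the tank empty. I'll lower it until it makes contact.

```bash
python3 - <<'E'
from h import *
env.move_l([527,13,125],max_speed=60)
z=125
while z>119:
    z-=1; env.move_l([527,13,z],max_speed=20)
    s=env.read_state();print(z,s["ee_pos"][2].round(2),s["force"].round(2))
    if s["force"][2]>1.5: break
set_gripper(30); env.hold(.2)
s=env.read_state();print(s["time"],s["ee_pos"],s["force"],s["gripper_width"])
set_gripper(85)
env.move_l([527,13,260],max_speed=150)
shot("wrist","w4");shot("scene","s4");print(env.read_state()["time"])
E
```

```text
124 124.16 [-0.49  0.13 -3.03]
123 123.01 [-0.83 -0.66 -3.89]
122 121.98 [-0.43  0.05 -2.83]
121 121.47 [-6.85  0.2  12.18]
11.325 [527.024298    13.00545567 120.96372552] [ 0.19301109 -0.08124594  0.43872426] 29.82345265544292
13.0833
```

View pics/w4.png

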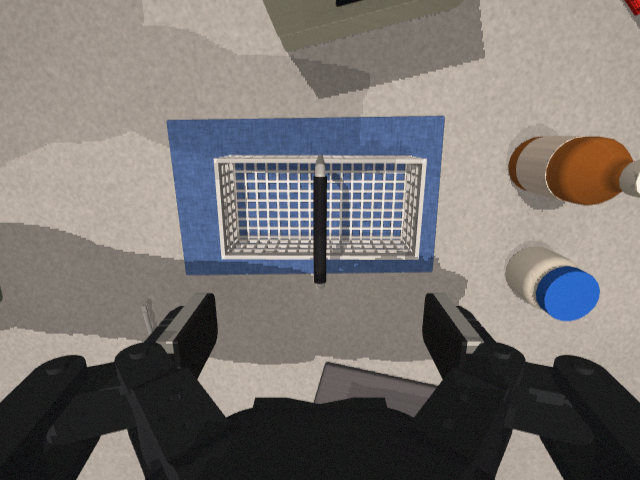

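View pics/s4.png

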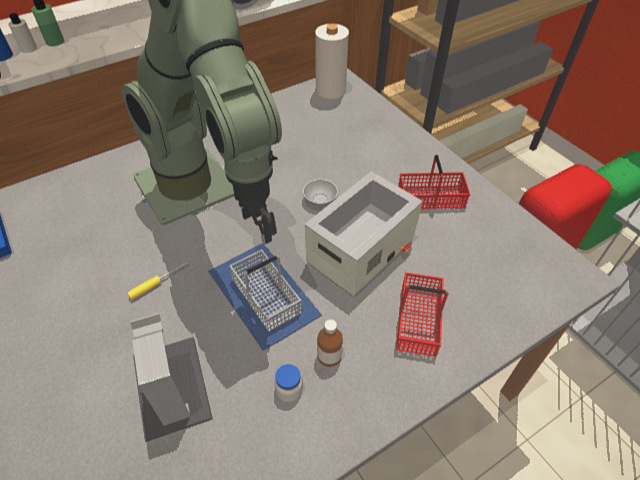

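The basket stands upright on the mat, with its rim corners at about (215,158), (426,158), (420,258) and (222,258). I'll measure them.

```bash
python3 - <<'E'
from h import *
W=shot("wrist");crop(W,200,140,240,150,3.3,"w4z")
for p in [(216,158),(425,158),(420,258),(222,258)]: print(onz(W,p,66))
a,b=onz(W,(320,176),141),onz(W,(320,283),141);print(a,b,(a+b)/2,np.linalg.norm(a-b))
E
```

```text
[427.49306603  60.22066702  66.        ]
[623.30057865  65.86872348  66.        ]
[629.33327408 -33.25740673  66.        ]
[428.32464148 -39.17699012  66.        ]
[525.28649602  54.64082969 141.        ] [527.77367359 -30.84337682 141.        ] [526.5300848   11.89872644 141.        ] 85.52038128559889
```

View pics/w4z.png

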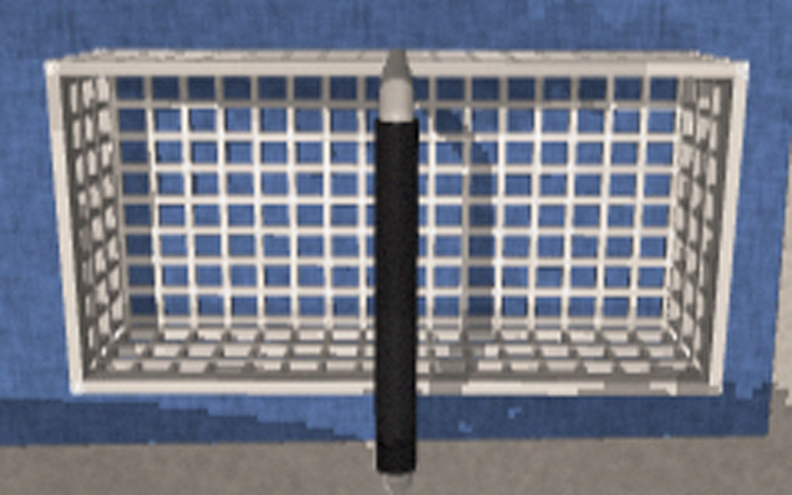

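```bash
python3 - <<'E'
from h import *
pi=np.pi
R=[pi,0,0.029+pi/2]
print(planner.ik([429.3,10,34],R))
env.reach([429.3,10,200],R)
set_gripper(45)
env.move_l([429.3,10,90],max_speed=150)
s=env.read_state();print(s["time"],s["ee_pos"],s["eef_rot"],s["gripper_width"])
W=shot("wrist","w5");shot("scene","s5")
E
```

```text
[-0.10683185  0.91103475  0.01630076  2.17316352 -0.22063892  0.058883
  0.15242869]
15.0417 [429.49952693   9.98621079  90.55058039] [ 3.14097590e+00 -4.18532184e-06  1.59974033e+00] 45.03460226427281
```

View pics/w5.png

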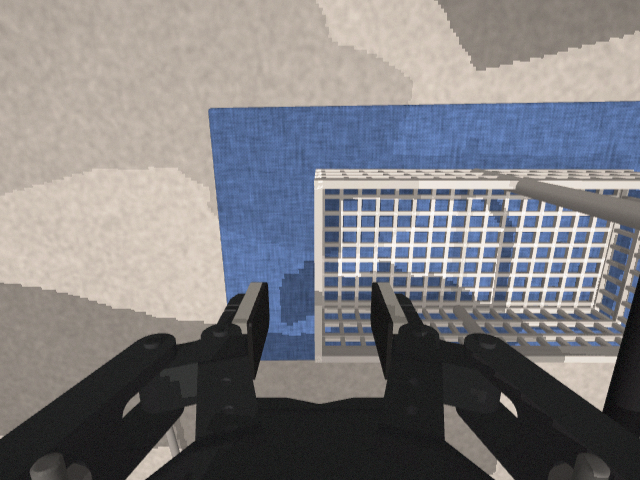

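View pics/s5.png

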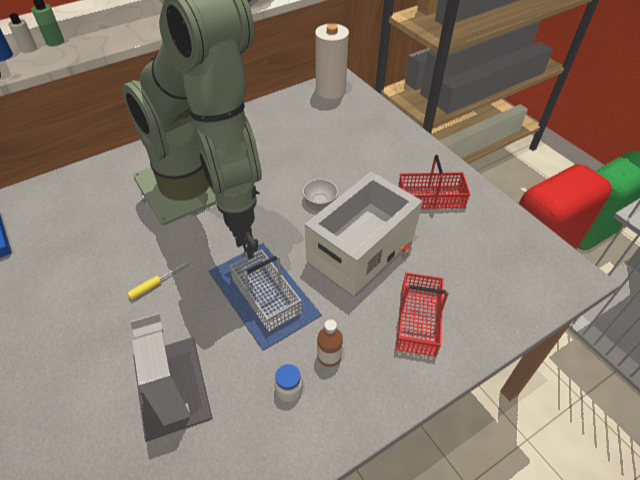

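The wall, at column 319, is centred between the pads at 262 and 378. I'll descend, pinch it and lift.

```bash
python3 - <<'E'
from h import *
env.move_l([429.3,10,33],max_speed=60)
s=env.read_state();print(s["time"],s["ee_pos"],s["force"])
set_gripper(0);env.hold(.1)
s=env.read_state();print(s["time"],s["ee_pos"],s["force"],s["gripper_width"])
env.move_l([429.3,10,53],max_speed=30)
s=env.read_state();print(s["time"],s["ee_pos"],s["force"],s["ft_torque"],s["gripper_width"])
shot("wrist","w6");S=shot("scene");crop(S,190,200,180,160,4,"s6")
E
```

```text
16.2417 [429.42335174  10.01356786  33.26354665] [ 0.59058777 -0.1795694   0.28562633]
16.7917 [429.35127487  10.02667161  33.24237042] [-0.96244711  0.56116332  6.12287719] 3.0182576509382724
17.6083 [429.28644786  10.04724324  52.9411168 ] [-0.26438151  0.03869673 -3.33328365] [ 0.02612828  0.28680394 -0.02330543] 3.238617980144228
```

View pics/w6.png

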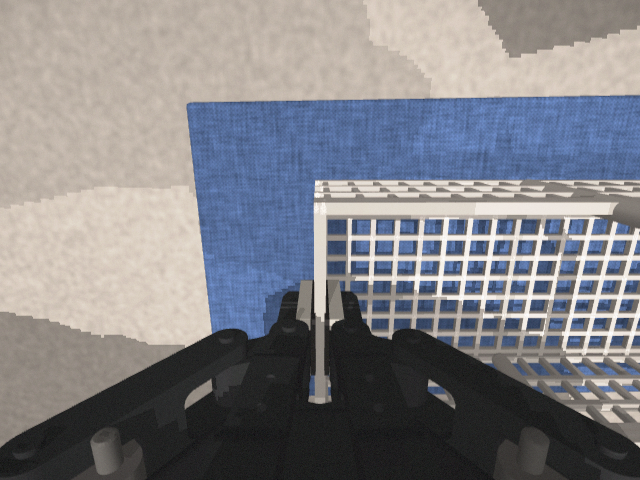

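View pics/s6.png

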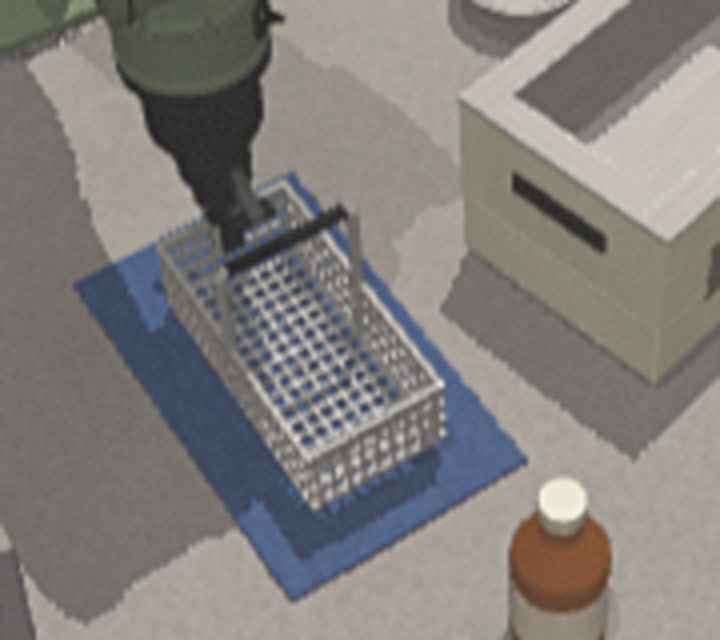

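The basket is held level and hangs free: 3.3 N, 0.29 N m. I'll carry it high to the lip side of the hook, then look.

```bash
cat >> h.py <<'E'
def tcp_for(s,barz,O=(590.8,-289.5),yaw=-0.2155,lat=0.):
    u=np.array([np.cos(yaw),np.sin(yaw)]);v=np.array([-u[1],u[0]])
    p=np.array(O)+(s-97.6)*u+lat*v
    return [p[0],p[1],barz-107.8],[np.pi,0,yaw+np.pi/2]
E
python3 - <<'E'
from h import *
ph,R=tcp_for(-135,400);pl,_=tcp_for(-135,238);pe,_=tcp_for(0,205)
print(ph,pl,pe,[planner.ik(p,R) for p in (ph,pl,pe)])
p2,R2=[429.3,10,292],[np.pi,0,.029+np.pi/2];print(planner.ik(p2,R2))
env.move_l(p2,max_speed=120)
env.reach(ph,R)
s=env.read_state();print(s["time"],s["ee_pos"],s["eef_rot"],s["force"],s["ft_torque"],s["gripper_width"])
shot("wrist","w7");shot("scene","s7");shot("top","t7")
E
```

```text
[np.float64(363.58013141794936), np.float64(-239.7617720304024), 292.2] [np.float64(363.58013141794936), np.float64(-239.7617720304024), 130.2] [np.float64(495.4575271985892), np.float64(-268.62961715463143), 97.2] [array([ 0.42514404,  0.42469672,  0.13219893,  1.85387867, -0.07126772,
        0.86755203,  0.3763518 ]), array([ 0.49031669,  0.70008256,  0.033312  ,  2.09413932, -0.06291735,
        0.34827908,  0.35944622]), array([ 0.40776874,  0.87844364,  0.06319519,  1.67177804, -0.08695225,
        0.59410746,  0.30475096])]
[-0.25684922  0.42278987  0.24873348  1.8745915  -0.13365591  0.86021825
  0.08724443]
20.8583 [ 363.94696295 -239.13712528  292.06879175] [-3.14142357e+00 -4.43947798e-04  1.35641248e+00] [-0.08895073  0.14536207 -3.09522576] [ 0.07091838  0.2969208  -0.00818501] 3.021091312567529
```

View pics/w7.png

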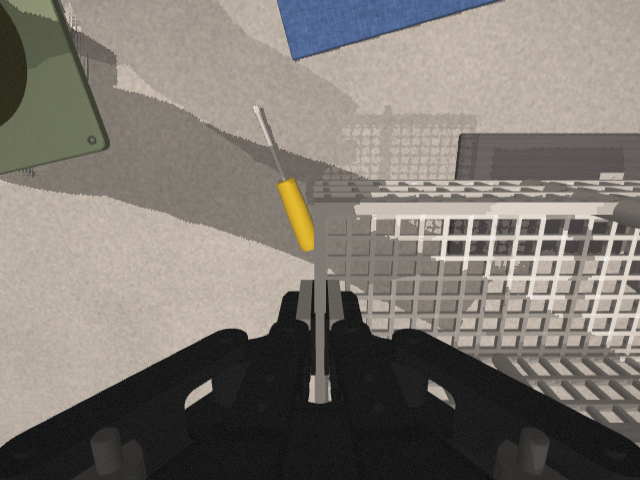

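View pics/s7.png

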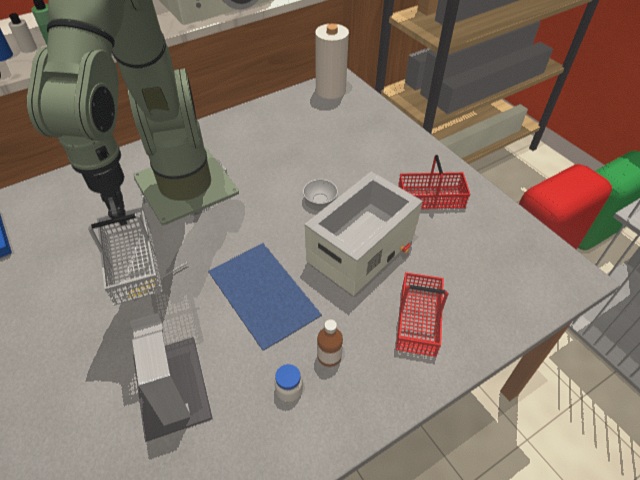

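View pics/t7.png

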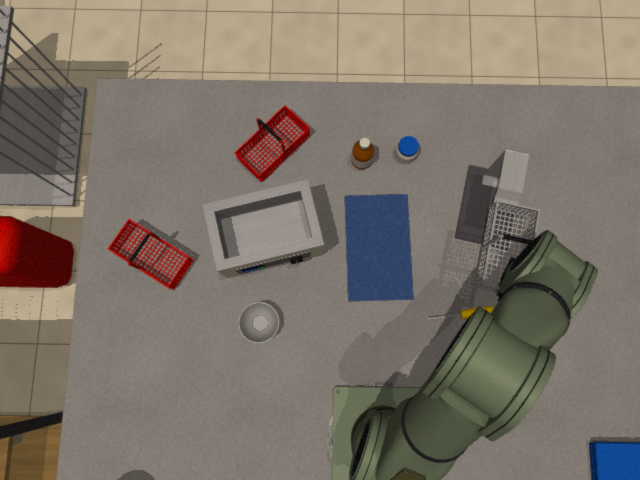

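The basket is held level and lined up with the hook in both views: scene (128,260) behind the hook at (148,325), top (508,240). I'll descend to threading height and compare bar and hook within the same cameras.

```bash
python3 - <<'E'
from h import *
import pickle
pl,R=tcp_for(-135,238)
env.move_l(pl,max_speed=120)
s=env.read_state();print(s["time"],s["ee_pos"],s["eef_rot"],s["force"],s["gripper_width"])
T=shot("top");S=shot("scene");pickle.dump((T,S),open("c8.pkl","wb"))
crop(S,80,200,150,150,4,"s8");crop(T,450,140,110,150,4,"t8")
E
```

```text
22.5083 [ 363.77178611 -239.8609175   130.6090897 ] [3.14086328e+00 2.69942255e-04 1.35535188e+00] [ 0.18476635 -0.6383109  -3.50592717] 3.2307237820114367
```

View pics/s8.png

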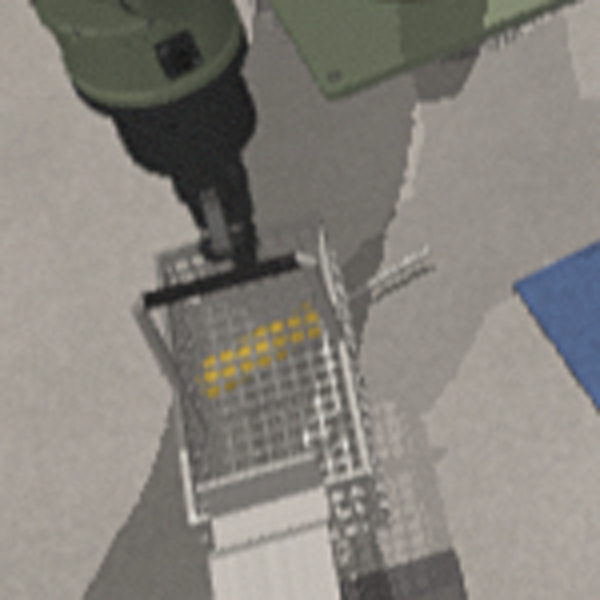

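View pics/t8.png

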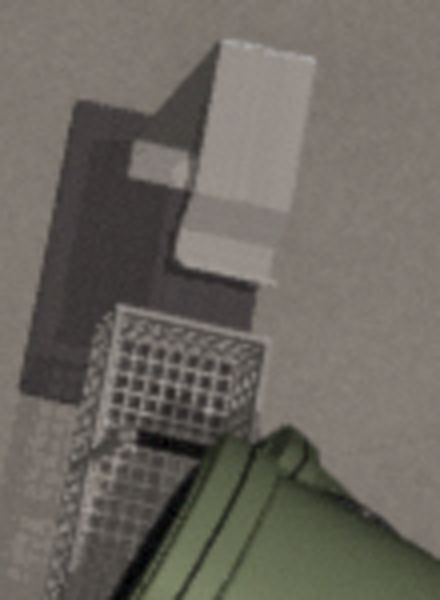

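```bash
python3 - <<'E'
from h import *
import pickle
T,S=pickle.load(open("c8.pkl","rb"))
s=lambda p:(80+(p[0]+.5)/4-.5,200+(p[1]+.5)/4-.5)
t=lambda p:(450+(p[0]+.5)/4-.5,140+(p[1]+.5)/4-.5)
u=np.array([np.cos(-.2155),np.sin(-.2155)]);v=np.array([-u[1],u[0]]);O=np.array([590.8,-289.5])
f=lambda P:np.round([(P[:2]-O)@u,(P[:2]-O)@v],1)
for z in (236,238): print("bar scene",z,[f(onz(S,s(p),z)) for p in ((147,300),(299,262))])
# refine: colors
print("bar top left end",f(onz(T,t((136,438)),238)))
s2=lambda p:(110+(p[0]+.5)/3.7-.5,290+(p[1]+.5)/3.7-.5)
print("lip scene",[f(onz(S,s2(p),220)) for p in ((77,122),(183,92))],"bend end131",[f(onz(S,s2(p),220)) for p in ((107,352),(222,318))])
print("lip top",[f(onz(T,t(p),220)) for p in ((273,284),)],"far",[f(onz(T,t(p),220)) for p in ((220,41),(315,60))])
E
```

```text
bar scene 236 [array([-136.9,  -42.2]), array([-134.8,   41.1])]
bar scene 238 [array([-135.1,  -41.8]), array([-133.1,   41.3])]
bar top left end [-138.9   41.8]
lip scene [array([-12.5, -29.8]), array([-12. ,  29.7])] bend end131 [array([132.8, -30.7]), array([134.2,  28.5])]
lip top [array([-21.1, -27.2])] far [array([126.1,  31.3]), array([127.4, -28.8])]
```

In both cameras the bar-to-hook relative position agrees to about 1–2 mm and the lateral error is near 0. Now I'll thread the bar over the lip.

```bash
python3 - <<'E'
from h import *
import pickle
p,R=tcp_for(-60,238); env.move_l(p,max_speed=80)
s=env.read_state();print(s["force"])
p,R=tcp_for(1,238); env.move_l(p,max_speed=40)
s=env.read_state();print(s["time"],s["ee_pos"],p,s["eef_rot"],s["force"],s["gripper_width"])
T=shot("top");S=shot("scene");pickle.dump((T,S),open("c9.pkl","wb"))
crop(S,100,260,130,150,4,"s9");crop(T,450,130,110,150,4,"t9");shot("wrist","w9")
E
```

```text
[-0.85803058  0.18003909 -3.20371369]
25.375 [ 496.29725207 -268.86559023  130.24342874] [np.float64(496.43439679696434), np.float64(-268.84345304444054), 130.2] [-3.14153410e+00  1.89271301e-05  1.35515300e+00] [-0.03345274  0.55498771 -2.86014303] 2.939634648400691
```

View pics/s9.png

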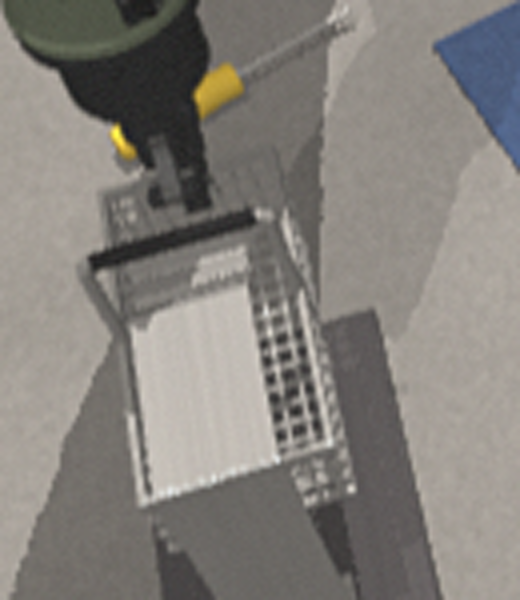

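View pics/t9.png

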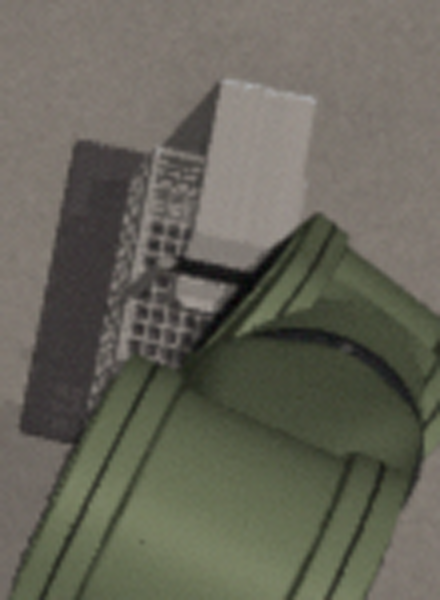

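View pics/w9.png

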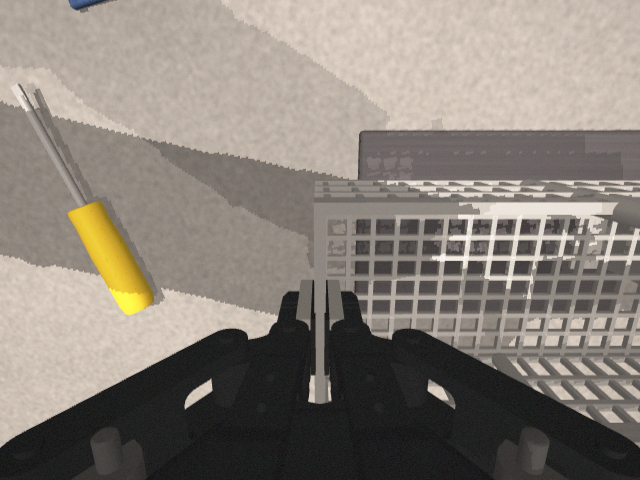

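The bar sits over the seat with the hook inside the hoop: scene bar (92,262)–(258,215), top (178,262)–(250,275). I'll lower it until contact.

```bash
python3 - <<'E'
from h import *
p,R=tcp_for(1,209); env.move_l(p,max_speed=40)
z=p[2]
s=env.read_state();print(s["ee_pos"],s["force"])
while z>94.5:
    z-=.7; env.move_l([p[0],p[1],z],max_speed=20)
    s=env.read_state();print(round(z,1),s["ee_pos"][2].round(2),s["force"].round(2),s["ft_torque"].round(2))
    if s["force"][2]>-1: break
print(s["time"])
T=shot("top");S=shot("scene")
crop(S,100,260,130,150,4,"s10");crop(T,450,130,110,150,4,"t10")
E
```

```text
[ 496.51488355 -268.93967298  101.3737303 ] [-0.07359671 -0.29874899 -2.81757517]
100.5 100.58 [-0.05  0.35 -2.75] [ 0.09  0.36 -0.04]
99.8 99.77 [-0.2   0.04 -4.13] [ 0.08  0.33 -0.03]
99.1 99.05 [-0.27 -0.17 -3.39] [0.05 0.31 0.01]
98.4 98.34 [-0.33  0.21 -3.51] [ 0.07  0.41 -0.  ]
97.7 97.71 [ 0.21  0.52 -2.67] [-0.03  0.17  0.01]
97.0 97.23 [ 2.12 -0.11  1.25] [-0.17 -0.47 -0.01]
27.9
```

View pics/s10.png

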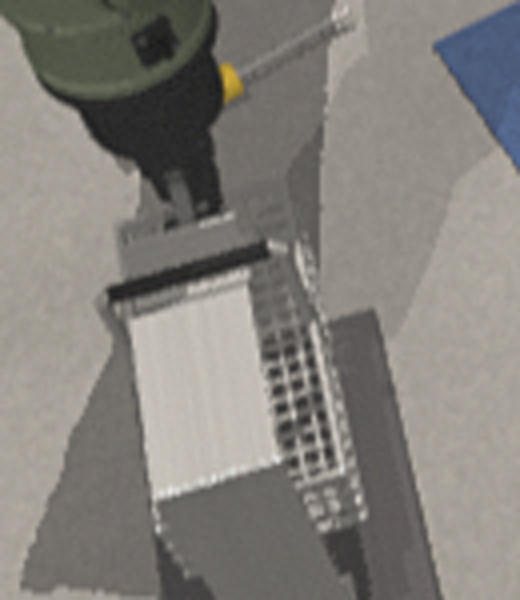

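View pics/t10.png

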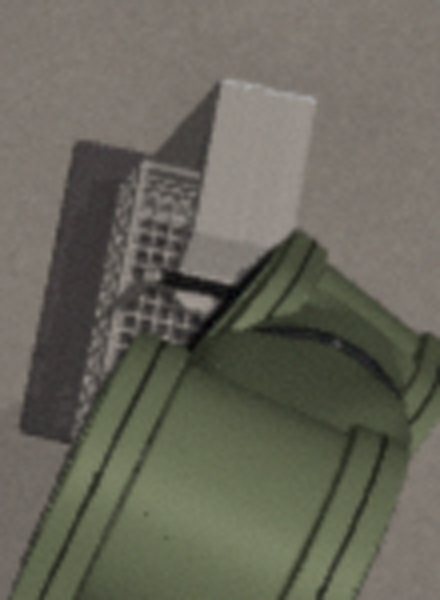

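Contact came at TCP z 97.2, exactly where the seat should be. The bar lies in the dip behind the lip, in scene at about (190,270). Now I'll release and retreat upward.

```bash
python3 - <<'E'
from h import *
p,R=tcp_for(1,205)
set_gripper(12); env.hold(.3)
s=env.read_state();print(s["time"],s["force"],s["gripper_width"])
set_gripper(40); env.hold(.3)
s=env.read_state();print(s["time"],s["force"],s["gripper_width"])
shot("wrist","w11")
S=shot("scene");crop(S,100,260,130,150,4,"s11")
E
```

```text
28.5583 [-0.06403486 -0.66113218 -0.57494781] 12.053395573017303
29.2417 [-0.30492414 -0.51474393 -0.1627231 ] 39.88067992290232
```

View pics/w11.png

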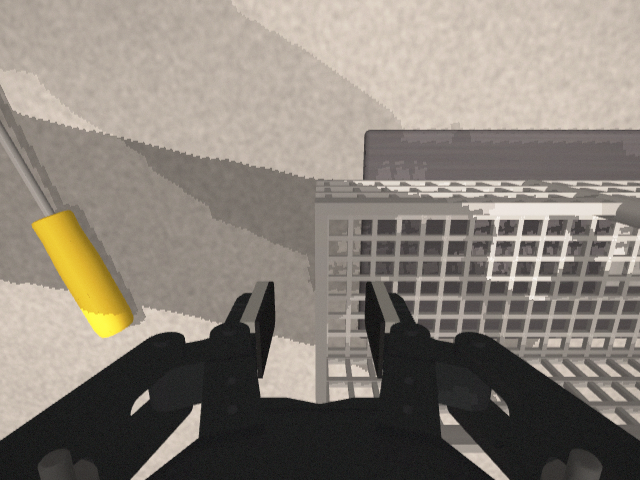

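View pics/s11.png

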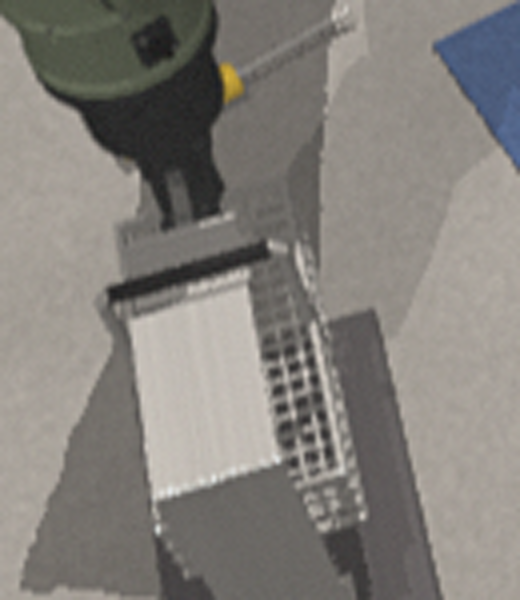

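The fingers are open and clear of the wall, and the basket did not move. I'll retreat straight up and swing away.

```bash
python3 - <<'E'
from h import *
p,R=tcp_for(1,205)
env.move_l([p[0],p[1],180],max_speed=60)
env.move_l([p[0]-60,p[1]+13,330],max_speed=120)
env.reach([430,60,330],[np.pi,0,np.pi/2])
s=env.read_state();print(s["time"],s["force"])
T=shot("top","t12");S=shot("scene","s12")
crop(S,100,260,130,150,4,"s12z");crop(T,440,120,120,150,4,"t12z")
s=lambda p:(100+(p[0]+.5)/4-.5,260+(p[1]+.5)/4-.5)
E
```

```text
33.575 [ 1.353601   -0.95206739 -0.38071005]
```

View pics/s12z.png

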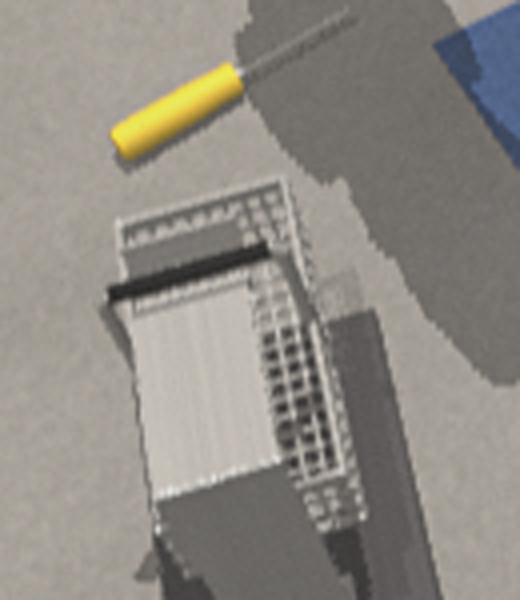

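View pics/t12z.png

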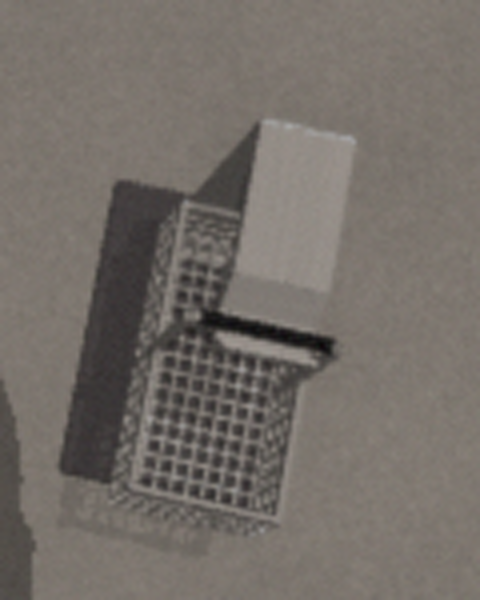

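View pics/t12.png

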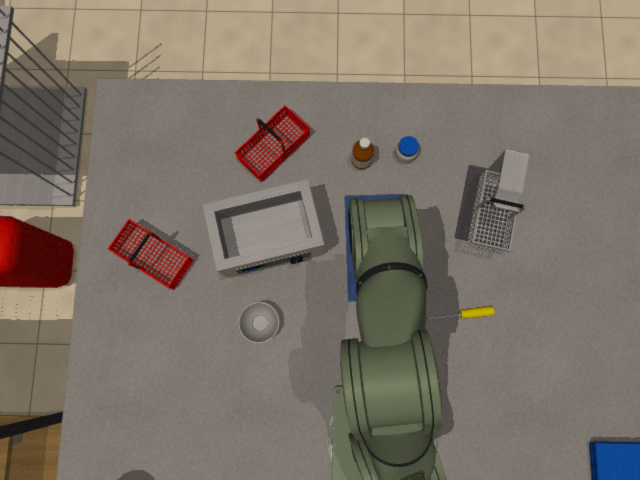

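```bash
python3 - <<'E'
from h import *
T=shot("top");S=shot("scene")
s=lambda p:(100+(p[0]+.5)/4-.5,260+(p[1]+.5)/4-.5)
t=lambda p:(440+(p[0]+.5)/4-.5,120+(p[1]+.5)/4-.5)
for n,a,b in [("near+y",(138,489),(286,181)),("near-y",(279,522),(119,222)),("far+y",(183,201),(347,475)),("bar+y",(205,317),(266,247)),("bar-y",(333,347),(111,295))]:
    print(n,tri(T,t(a),S,s(b)))
env.hold(.5); c=shot("scene")
print("still:",cv2.absdiff(c["img"][300:400,120:200],S["img"][300:400,120:200]).mean())
E
```

```text
near+y (array([ 503.38873997, -223.7910521 ,  121.78945747]), np.float64(4.506595050199683))
near-y (array([ 481.78394926, -315.39321294,  125.72191142]), np.float64(0.13649510013574728))
far+y (array([ 698.08053405, -263.02936016,  122.34004356]), np.float64(1.2140891874784794))
bar+y (array([ 597.59413902, -251.02277505,  203.13417328]), np.float64(0.19071149549783512))
bar-y (array([ 580.10186673, -330.80801192,  200.91229086]), np.float64(0.014310261836868331))
still: 1.5299166666666666
```

The near and far rim corners are at the same height (122, 126 and 122 mm) and the bar is level at 201–203, so the basket hangs level and still. I'll hand in.

```bash
python3 -c "
from h import *
env.sign_off();print(env.read_state()['time'])"
```

```text
the job is handed in; nothing more can be done
the job is handed in; nothing more can be done
```

The basket is hanging by its hoop handle in the hook of the drying stand, released, and the job is handed in at about 34 s of the 67 s allowed.

I lifted it from the tank by the crossbar, stood it on the blue mat and let go. I then took hold of the rim at its end wall, passed the handle over the lip of the hook and lowered it onto the seat. I let go there and backed the arm away.

**Last checks:**
- **Contact with the seat:** it came at a TCP height of 97.2 mm, as calculated.
- **Level:** the measured crossbar ends are at 203 and 201 mm. Three rim corners are at 122, 126 and 122 mm. Those rim heights are about 4–8 mm below the 130 mm expected, and the crossbar 2–4 mm below 205. The two cameras disagree by up to about 7 mm, so I took this as measurement error.
- **At rest:** two pictures 0.5 s apart showed no visible movement of the basket.
- **Other objects:** the bottle, jar, bowl, screwdriver and red baskets look unmoved in the last overhead picture. I compared them by eye only.

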